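# Turn the plate lamp's filter turret to green

### The job

Push the tabs of the filter wheel gently around until the green filter sits squarely at the lamp position, in line with the white arrow on the blue plate lamp, then leave the wheel at rest. Do not touch the filter glass, and do not pick up or shift anything else on the bench.

Things in the scene. Friction and masses are not known exactly. Their poses are not given: they have to be found in the camera images.
- viewer: The plate lamp, fixed to the bench: a low blue slab 270 x 230 mm, top 30 mm above the table, with a 59 mm high, 170 mm long blue control box on one side (its inner face 150 mm from the hub). Origin on the table under the hub; x points to the control box and the arrow. It carries the wheel: white, 84 mm radius, underside 40 mm and top 48 mm above the table.
- hub (a point): Centre of the wheel on its vertical axis, at its top face, 48 mm above the table. A finger beside a tab, tip about 44 mm above the table, can push it at 95 to 105 mm from this axis.
- lamp (a point): The lamp position, hidden under the wheel: the point 56 mm from the hub where a filter's centre must come, 48 mm above the table. A white arrow on the control box points at it; hub, lamp point and arrow lie on one line. It does not move.
- green_filter (a point): Centre of the green filter on its top face, 56 mm from the hub; it goes around with the wheel. Going counter-clockwise seen from above the five round glass filters (36 mm across, standing 1.6 mm above the wheel, not to be touched) are green, red, blue, amber, clear. The tab of a filter lies straight outside it, on the line from the hub through the filter.
- green_tab (a point): Middle of the green filter's tab, 100 mm from the hub, 51 mm above the table; goes around with the wheel. A tab is a black upright paddle 10 mm wide, 79 to 113 mm from the axis, 38 to 64 mm above the table. The four other tabs are the same, 72, 144, 216 and 288 degrees further round.
- wheel (a joint): Angle of the wheel (rad), growing counter-clockwise seen from above; 0 (or any whole turn) has the green filter at the lamp point. It turns freely both ways without end stops or clicks and stays where it is left: friction needs about 1.6 N at a tab.
- rack: Bystander: orange wire tube rack with capped tubes, one piece, 180 x 100 x 105 mm high. Origin at the centre of its underside.
- red_dishes: Bystander: stack of three closed culture dishes, red on top, 90 mm across, 48 mm high. Origin at the centre of its underside.
- dark_dishes: Bystander: stack of two dark closed culture dishes, 90 mm across, 32 mm high. Origin at the centre of its underside.
- single_dish: Bystander: one closed brownish culture dish, 90 mm across, 16 mm high. Origin at the centre of its underside.
- dropper: Bystander: small bottle with a red cap, 38 mm across, 85 mm high. Origin at the centre of its underside.

How it is judged:
At the end, for the whole second after the job is handed in: The green filter's centre is within 7 mm of the lamp point seen from above, the wheel is at rest (under 0.05 rad/s), and each bystander stands within 15 mm of where it was (horizontal distance between green_filter and lamp below 0.007 m and velocity of joint wheel between -0.05 and 0.05 rad/s and distance of each of rack, red_dishes, dark_dishes, single_dish, dropper from where it was at the start of the episode below 0.015 m); the robot touches nothing.
It fails at once if the filter glass is touched (contact force between anything else and wheel_c8 above 0.5 N or contact force between anything else and wheel_c9 above 0.5 N or contact force between anything else and wheel_c10 above 0.5 N or contact force between anything else and wheel_c11 above 0.5 N or contact force between anything else and wheel_c12 above 0.5 N).
It fails at once if the lamp or its wheel is pushed with more than 20 N (contact force between anything else and viewer above 20 N).
It fails at once if a bystander is shifted or picked up (moved more than 15 mm) (distance of any of rack, red_dishes, dark_dishes, single_dish, dropper from where it was at the start of the episode above 0.015 m).
It also fails if it takes over 54 s, if anything falls off the work surface, if the arm or the gripper's body presses on something with over 40 N, if the wrist force passes 120 N, or if a joint passes its speed limit or range.

### The arm

A 7-joint arm with a two-finger parallel gripper is mounted at the origin on the work surface. World frame = base frame: x ahead of the robot, y to its left, z up, the work surface at z = 0. Lengths are in m, angles in rad, forces in N, time in s.
With the tool pointing down it reaches from about 0.4 to 0.9 m from the base axis. Payload 5.6 kg.
Tool frame: the origin (TCP) lies midway between the tips of the shut fingers; the grasp point (between the pads) lies 19 mm behind it; z points along the fingers, y is the line along which they close (so a half turn about z gives the same grasp; the last joint's range is limited). The gripper opens to 92 mm and grips with 3 to 60 N. Pads are 20 mm wide; open, the fingers measure 128 mm over their backs; the gripper's body (75 mm by 189 mm) begins 69 mm behind the grasp point.
Start: joints at [-1.273, 0.468, -0.012, 1.603, 0.006, 1.071, -0.056], TCP at [0.217, 0.613, 0.215] pointing down, gripper open.
Joint ranges: [-2.53, 2.53], [-0.31, 2.02], [-1.57, 1.55], [0.28, 2.44], [-1.29, 4.43], [0.15, 1.84], [-2.92, 2.92]. Speed limits (rad/s): [2.57, 2.57, 3.14, 3.14, 3.14, 3.14, 3.14].

### API

Orientations are given as a 3x3 rotation matrix whose columns are the frame's x, y, z axes.
In Python, from station import env, effector, solver, viewer, workorder, search_frame, tip_of gives the robot as it stands. Calls block until the motion is done:
- env.reach(position, orientation): joint-space move of the TCP to a pose.
- env.movel(position, frame=None, rate=0.15): straight line of the TCP; frame=None keeps the orientation; rate is the mean speed in m/s.
- env.goto_joints(angles): joint-space move.
- effector.release() and effector.grasp(squeeze=None): open the fingers fully, or close them until they stop; squeeze is the grip in N (None keeps the last).
- env.pause(seconds).
- solver.inverse_kinematics(position, orientation): joint angles nearest the present ones, or None.
- env.sense(): the state.
- viewer.read_camera(name): name is "side" or "top" or "wrist"; returns (picture, depth): 420x560x3 uint8, red, green, blue; 420x560 float32, m along the optical axis (not along the pixel's ray), 0 where there is no reading.
- viewer.camera_info(name): a dict with "intrinsics" (3x3 intrinsics, pixels), "eye" and "rotation" of the camera in the world; the wrist camera has in their place "T_tool_cam" (4x4, takes a point from camera to tool coordinates, whose origin is the TCP and whose axes are the flange's). Camera axes: x right, y up, looking along -z (the intrinsics and any distortion apply to the point x, -y, -z); pixel columns grow to the right and rows downward; lengths in m; the calibration is good to about 2 mm. A picture is of the moment at which its call begins: read the wrist's pose just before it. camera_info takes no time and is no camera call.
A pose or a line that the arm cannot do raises env.PlanningError and nothing moves.
- workorder.finish_job(): hands the job in, once; it reports no verdict.
Trained networks look in the newest picture that a camera, given by its name, has taken for a name from the list of things; names that differ only in an ending like _2 or _b are one class to them, and where a whole thing is asked for, a point or a joint stands for the part that bears it (a point fixed in the world has none). Each returns a list of dicts, best first, with "score" (0 to 1); they miss things now and then, are a little off and sometimes report something else, mostly with a low value. They report only what shows in the picture. A call takes as long as a camera call.
- search_frame(camera, name): "at" ([x, y, z] in m, in world coordinates, good to about 4 mm: the middle of the surface that is visible of it).
- tip_of(camera, name): "at" ([x, y, z] in m, in world coordinates, good to about 4 mm: a listed point, or the origin of a listed thing).
The state is a dict: "t": time; "joint_positions": joint angles; "joint_velocities": joint speeds; "tau": joint torques, N m; "ee_pos": TCP position; "tcp_rot": TCP orientation; "wrist_force": force on the tool from outside, world axes, zero at the start; "moment": the same for the moment, N m; "gripper_width": finger opening in m.
Only numpy, scipy, OpenCV 4.12 (cv2) and the standard library are available. Lean on these libraries where they do the work, as an engineer would, in place of code of your own. Each camera call takes 0.05 s, during which the arm holds its last target. There are 200 camera calls.

## Working session

There is one attempt and no reset: what is moved stays moved. The work goes in short steps, each a Python script; the robot and the scene stay as the last script left them, time stands still between calls to the robot, and variables do not carry over. Pictures are saved under pics/ and viewed, on a budget of 10 in all, crops included, one or two more only if the job needs it, and the job is handed in when it is done.

```bash
mkdir -p pics; ls
python3 - <<'E'
from station import *
import cv2,numpy as np
for c in ("top","side"):
    p,d=viewer.read_camera(c); cv2.imwrite(f"pics/{c}0.png",p[:,:,::-1])
    i=viewer.camera_info(c); print(c,np.round(i["eye"],3),np.round(i["rotation"],3).tolist(),np.round(i["intrinsics"],1).tolist())
    for n in ("hub","lamp","green_filter","green_tab","viewer","rack","red_dishes","dark_dishes","single_dish","dropper"):
        print(n,[(np.round(r["at"],3).tolist(),round(r["score"],2)) for r in tip_of(c,n)[:2]])
s=env.sense();print(s["t"],s["gripper_width"],s["tcp_rot"])
E
```

```text
pics
top [0.488 0.006 1.071] [[0.021, 0.999, -0.044], [-1.0, 0.021, 0.005], [0.006, 0.044, 0.999]] [[387.7, 0.0, 277.0], [0.0, 387.7, 210.0], [0.0, 0.0, 1.0]]
hub [([0.537, 0.162, 0.045], 0.91)]
lamp [([0.597, 0.168, 0.046], 0.82)]
green_filter [([0.522, 0.215, 0.053], 0.88)]
green_tab [([0.509, 0.258, 0.049], 0.58)]
viewer [([0.526, -0.149, -0.002], 0.63), ([0.542, 0.161, 0.002], 0.61)]
rack [([0.526, -0.151, -0.002], 0.63)]
red_dishes [([0.597, -0.387, -0.004], 0.85)]
dark_dishes [([0.433, -0.41, 0.0], 0.92)]
single_dish [([0.603, 0.394, 0.003], 0.97), ([0.511, 0.253, 0.051], 0.68)]
dropper [([0.43, 0.411, -0.002], 0.73), ([0.527, -0.152, -0.001], 0.15)]
side [ 0.011 -0.594  0.597] [[0.73, 0.382, -0.567], [-0.683, 0.377, -0.626], [-0.025, 0.844, 0.536]] [[416.2, 0.0, 287.2], [0.0, 416.2, 208.3], [0.0, 0.0, 1.0]]
hub [([0.539, 0.16, 0.045], 0.74)]
lamp [([0.596, 0.168, 0.048], 0.8), ([0.528, -0.148, 0.0], 0.41)]
green_filter [([0.526, 0.214, 0.045], 0.91)]
green_tab [([0.508, 0.256, 0.047], 0.9), ([0.54, 0.16, 0.001], 0.27)]
viewer [([0.54, 0.158, 0.002], 0.63)]
rack [([0.528, -0.15, -0.0], 0.72)]
red_dishes [([0.595, -0.393, -0.002], 0.84)]
dark_dishes [([0.435, -0.415, 0.0], 0.75)]
single_dish [([0.6, 0.392, -0.002], 0.7), ([0.434, -0.412, 0.0], 0.49)]
dropper [([0.433, 0.41, 0.002], 0.89)]
1.1 0.09174313855809813 [[-9.42455902e-01  3.34330479e-01  6.40973168e-05]
 [ 3.34330482e-01  9.42455902e-01  4.74981496e-05]
 [-4.45288154e-05  6.61945983e-05 -9.99999997e-01]]
```

View pics/top0.png

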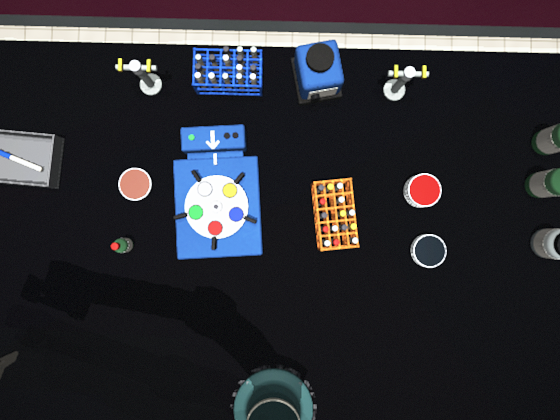

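View pics/side0.png

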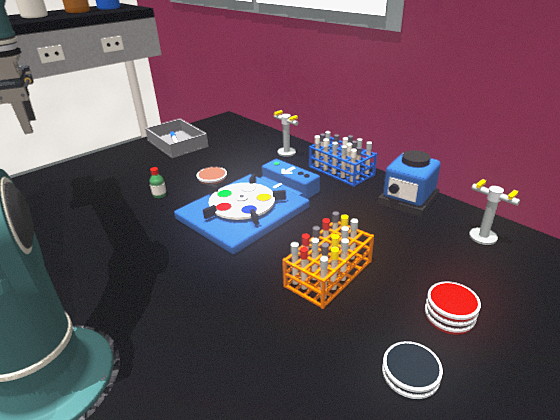

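The top view shows the wheel at about (216,207), with green at (196,212) on the left and the arrow at (213,140). Green therefore needs about 100° clockwise. Next I'll measure the plate axis and hub more exactly and check the IK along a pushing arc.

```bash
cat > h.py <<'E'
from station import *
import cv2,numpy as np
def cloud(c):
    p,d=viewer.read_camera(c); i=viewer.camera_info(c); K=np.array(i["intrinsics"])
    v,u=np.mgrid[:d.shape[0],:d.shape[1]]
    P=np.stack([(u-K[0,2])/K[0,0]*d,-(v-K[1,2])/K[1,1]*d,-d],-1)@np.array(i["rotation"]).T+np.array(i["eye"])
    P[d==0]=9
    return p,P
def measure(c="top",hub=(.538,.161)):
    p,P=cloud(c); hsv=cv2.cvtColor(p,cv2.COLOR_RGB2HSV); H,S,V=cv2.split(hsv)
    r=np.hypot(P[...,0]-hub[0],P[...,1]-hub[1]); z=P[...,2]
    out={}
    slab=(abs(z-.03)<.008)&(r<.22)&(H>95)&(H<125)&(S>120)
    out["slab"]=cv2.minAreaRect(P[slab][:,:2].astype(np.float32)*1000)
    box=(abs(z-.059)<.008)&(r>.13)&(r<.25)&(H>95)&(H<125)&(S>120)
    out["box"]=cv2.minAreaRect(P[box][:,:2].astype(np.float32)*1000)
    w=(r<.1)&(abs(z-.048)<.012)&(((V>150)&(S<60))|((S>120)&(V>100)&(r<.078)))
    out["wheel"]=cv2.minEnclosingCircle(P[w][:,:2].astype(np.float32)*1000)
    out["wheelmean"]=P[w].mean(0)*1000
    g=(r<.08)&(r>.03)&(H>40)&(H<85)&(S>120)&(V>80)
    out["green"]=P[g].mean(0)*1000
    t=(r<.12)&(r>.085)&(abs(z-.064)<.007)&(V<70)
    a=np.degrees(np.arctan2(P[...,1]-hub[1],P[...,0]-hub[0]))[t]
    out["taboff"]=np.degrees(np.angle(np.exp(1j*np.radians(a)*5).mean()))/5
    out["n"]=[int(m.sum()) for m in (slab,box,w,g,t)]
    return out
def R(a): # tool down, tool x at angle a (rad)
    c,s=np.cos(a),np.sin(a); return np.array([[c,s,0],[s,-c,0],[0,0,-1.]])
E
python3 - <<'E'
from h import *
for k,v in measure().items(): print(k,np.round(v,1) if k not in("slab","box","wheel") else v)
hub=np.array([.538,.161])
for o in(0,180):
  for a in(150,130,110,90,70,50,30,17):
    t=np.radians(a+4); q=solver.inverse_kinematics([*(hub+.102*np.array([np.cos(t),np.sin(t)])),.044],R(t+np.radians(o)))
    print(o,a,None if q is None else np.round(q,2))
E
```

```text
slab ((559.6871337890625, 162.90521240234375), (309.16595458984375, 230.0062713623047), 4.20225191116333)
box ((722.070556640625, 174.767578125), (66.0718994140625, 170.17408752441406), 3.758939027786255)
wheel ((539.8946533203125, 161.6446990966797), 84.08180236816406)
wheelmean [539.6 161.7  49.1]
green [522.9 216.4  50.1]
taboff 34.1
n [5269 1343 3017  141  103]
0 150 [-0.63  0.47  0.16  2.11 -0.13  0.57  0.74]
0 130 [-0.7   0.51  0.21  2.04 -0.18  0.61  0.4 ]
0 110 [-0.74  0.56  0.26  1.96 -0.23  0.65  0.09]
0 90 [-0.76  0.61  0.32  1.88 -0.28  0.7  -0.21]
0 70 [-0.77  0.66  0.39  1.8  -0.35  0.75 -0.48]
0 50 [-0.77  0.7   0.47  1.75 -0.42  0.79 -0.73]
0 30 [-0.76  0.73  0.53  1.71 -0.48  0.83 -0.99]
0 17 [-0.74  0.75  0.56  1.7  -0.51  0.84 -1.16]
180 150 [-1.43  1.    1.34  2.15 -1.17  1.09 -1.47]
180 130 [-1.43  1.04  1.34  2.08 -1.18  1.13 -1.88]
180 110 [-0.25  0.59 -0.36  1.92  0.31  0.69  2.76]
180 90 [-0.29  0.62 -0.29  1.84  0.26  0.72  2.48]
180 70 [-0.32  0.65 -0.22  1.77  0.19  0.75  2.22]
180 50 [-0.34  0.67 -0.14  1.71  0.13  0.77  1.97]
180 30 [-0.35  0.68 -0.06  1.68  0.05  0.78  1.73]
180 17 [-0.35  0.69  0.    1.67 -0.    0.78  1.59]
```

Hub is at (0.5397, 0.1617), the lamp direction is about 4.0° and green sits at about 106.2°. I'll close the fingers, lower them between the green and red tabs, and push clockwise, stopping short of the target.

```bash
cat >> h.py <<'E'
HUB=np.array([.5397,.1617])
def pos(a,z=.044,r=.102):
    t=np.radians(a); return [*(HUB+r*np.array([np.cos(t),np.sin(t)])),z]
def arc(a0,a1,rate=.05,step=9):
    n=max(1,int(np.ceil(abs(a1-a0)/step)))
    for a in np.linspace(a0,a1,n+1)[1:]:
        env.movel(pos(a),R(np.radians(a)),rate=rate)
def st():
    s=env.sense(); print("t",round(s["t"],2),np.round(s["ee_pos"],4),"F",np.round(s["wrist_force"],1),"w",round(s["gripper_width"],4))
def look():
    m=measure("top",HUB); g=m["green"]-[*(HUB*1000),0]; print("green ang",np.degrees(np.arctan2(g[1],g[0])),"r",np.hypot(*g[:2]),"taboff",m["taboff"],m["n"])
    for c in("top","side"):
        viewer.read_camera(c)
        for n in("green_filter","green_tab"):
            for r in tip_of(c,n)[:1]:
                d=np.array(r["at"])[:2]-HUB; print(c,n,round(r["score"],2),"ang",round(np.degrees(np.arctan2(d[1],d[0])),1),"r",round(np.hypot(*d),3))
E
python3 - <<'E'
from h import *
effector.grasp(3); st()
env.reach(pos(142,.13),R(np.radians(142))); st()
env.movel(pos(142),rate=.08); st()
arc(142,115); st()
arc(115,32); st()
look()
p,_=viewer.read_camera("top"); cv2.imwrite("pics/top1.png",cv2.resize(p[80:300,100:340,::-1],None,fx=2.5,fy=2.5))
E
```

```text
t 2.49 [0.2173 0.6126 0.2146] F [0.  0.3 0.8] w 0.0004
t 4.19 [0.4592 0.2261 0.1302] F [0.6 0.7 0.7] w 0.0005
t 5.42 [0.4597 0.2247 0.0445] F [0.4 0.3 0.6] w 0.0006
t 6.82 [0.4962 0.2539 0.0439] F [-0.1 -0.3 -0.4] w 0.0004
t 11.23 [0.6262 0.2157 0.044 ] F [-1.   1.3  0.4] w 0.0004
green ang 20.902089055974066 r 55.48512223934436 taboff 20.36217997676971 [4317, 1005, 2928, 144, 115]
top green_filter 0.95 ang 23.0 r 0.054
top green_tab 0.62 ang -92.5 r 0.314
side green_filter 0.61 ang 17.0 r 0.055
side green_tab 0.68 ang 20.1 r 0.1
```

View pics/top1.png

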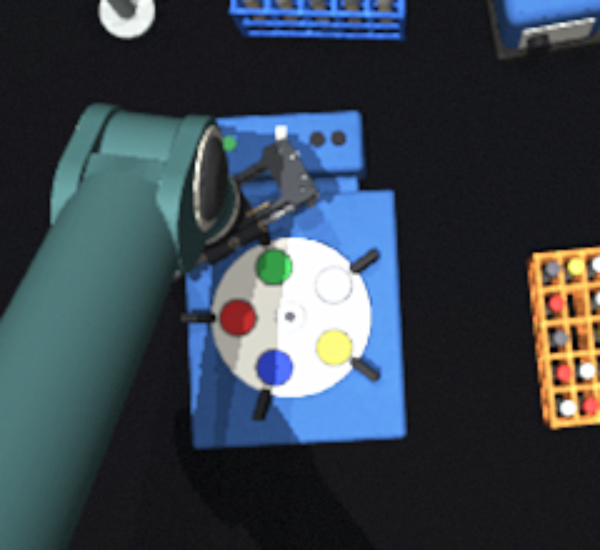

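The picture shows the finger behind the green tab with green at (274,265), against hub (290,316). That is about 21°, so another 16.5° is needed. I'll push the rest slowly, back off and look.

Run:
```python
from h import *
arc(32,15.5,rate=.03,step=6); st()
arc(15.5,30,rate=.05); st()
env.movel(pos(30,.16),rate=.1)
env.reach([.40,.38,.25],R(np.radians(60))); st()
look()
p,_=viewer.read_camera("top"); cv2.imwrite("pics/top2.png",cv2.resize(p[80:300,100:340,::-1],None,fx=2.5,fy=2.5))
```

```text
t 13.06 [0.638  0.1887 0.044 ] F [-0.8  0.1  0.8] w 0.0006
t 13.88 [0.6282 0.2123 0.044 ] F [-0.7 -0.9  0.3] w 0.0004
t 16.32 [0.401  0.3791 0.2498] F [0.8 0.1 0.1] w 0.0001
green ang 4.387320802698822 r 55.52503103820536 taboff 3.7057180882617295 [5277, 1343, 3019, 142, 108]
top green_filter 0.71 ang 3.7 r 0.053
top green_tab 0.98 ang 1.1 r 0.099
side green_filter 0.67 ang -135.0 r 0.004
side green_tab 0.59 ang 3.3 r 0.098
```

View pics/top2.png

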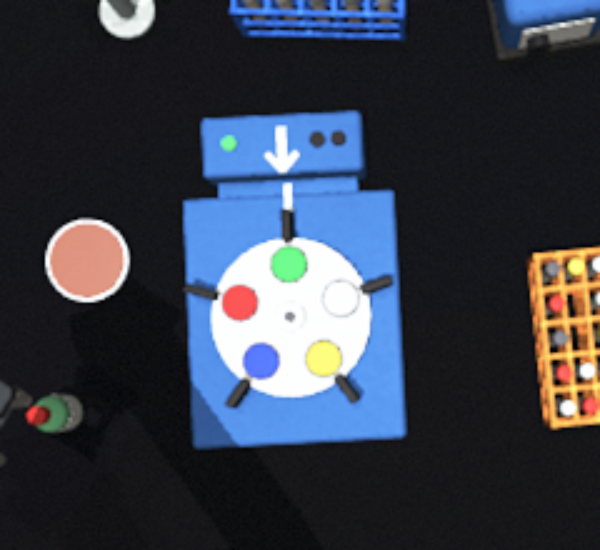

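The green filter (289,264) and its tab (288,225) are in line with the white mark and arrow (282,150) and the hub (290,316). I measure 3.7–4.4° against a lamp direction of about 4.0°. The robot is clear of everything, so I'm handing in.

Run:
```python
from h import *
viewer.read_camera("top")
for n in ("rack","red_dishes","dark_dishes","single_dish","dropper"): print(n,[np.round(r["at"],3) for r in tip_of("top",n)[:1]])
look(); st(); workorder.finish_job()
```

```text
rack [array([ 0.526, -0.153, -0.005])]
red_dishes [array([ 0.599, -0.387, -0.002])]
dark_dishes [array([ 0.432, -0.412,  0.   ])]
single_dish [array([0.601, 0.394, 0.003])]
dropper [array([ 0.43 ,  0.415, -0.003])]
green ang 4.31718346147095 r 55.50267269366581 taboff 3.7021732283322635 [5277, 1341, 3011, 142, 105]
top green_filter 0.96 ang 5.7 r 0.054
top green_tab 0.77 ang 2.9 r 0.098
side green_tab 0.56 ang 3.5 r 0.099
t 17.38 [0.4  0.38 0.25] F [ 0.4 -0.7 -0.2] w 0.0003
the job is handed in; nothing more can be done
```

The green filter is at the lamp position and the job is handed in. I pushed the green tab about 102° clockwise with the closed fingers, backed off and lifted clear.

- **Alignment:** my depth and colour measurements put green at 3.7–4.3°, against a lamp direction of about 4.0°. That is under 1 mm off, with 7 mm allowed.
- **At rest:** the wheel angle did not change between two looks about 1 s apart.
- **Bystanders:** all five read within about 4 mm of where they started, which is within the networks' accuracy.
- **Forces and time:** wrist force readings, taken after each move, stayed under about 2 N. The clock stood at about 17 s of the 54 s allowed.
- **Checks that disagreed:**
  - The network angles were more scattered, at 1.1–5.7°.
  - One earlier side-camera report of the green filter was clearly wrong, landing on the hub.
  - In the final check the side camera did not report the green filter at all.

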